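# Set a proud bottle stopper with the spring stopper setter

## Robot

A 7-joint arm with a two-finger parallel gripper is mounted at the origin on a cart in front of the work surface, level with it; the furniture and walls round the work are solid. World frame = base frame: x ahead of the robot, y to its left, z up, the work surface at z = 0. Lengths are in m, angles in rad, forces in N, time in s.
With the tool pointing down it reaches from about 0.4 to 0.875 m from the base axis. Payload 4.4 kg.
Tool frame: the origin (TCP) lies between the finger pads; the fingertips stand 17 mm ahead of it and the grasp point (between the pads) lies 2 mm behind it; z points along the fingers, y is the line along which they close (so a half turn about z gives the same grasp; the last joint's range is limited). The gripper opens to 85 mm and grips with 20 to 120 N. Pads are 22 mm wide; open, the fingers measure 114 mm over their backs; the gripper's body (76 mm by 85 mm) begins 54 mm behind the grasp point. The pads swing forward as they close: fully open they stand 13 mm farther back than shut.
Start: joints at [1.107, 0.628, 0.038, 1.517, -0.027, 0.996, -0.02], TCP at [0.252, -0.599, 0.248] pointing down, gripper open.
Joint ranges: [-3.06, 3.06], [-0.37, 2.12], [-1.25, 1.32], [0.18, 2.47], [-1.1, 4.24], [0.23, 1.98], [-2.94, 2.94]. Speed limits (rad/s): [2.57, 2.57, 3.14, 3.14, 3.14, 3.14, 3.14].

## Interface

Orientations are given as a unit quaternion [w, x, y, z].
In Python, from station import robot gives the robot as it stands.
- The arm moves only by the tool step_arm, never from a script. Its argument "steps" is a list of rows, each a list of 7 numbers: the turn, a rotation vector about the tool's x, y, z in units of 10 degrees (1.0 is 10 degrees), then the shift along the tool's x, y, z in m, then the finger opening in m, from 0 to 0.0854. In form: [[ax, ay, az, tx, ty, tz, grip], ...]. A call has 1 to 5 rows; each row shifts and turns the commanded pose from where the row before left it, along the tool's axes as they then stand; what a row does not reach is not made up. A row lasts 1/8 s, in which the tool goes at most 62.5 mm and 10.7 degrees, less where a joint would pass 70% of its speed; a pose out of reach is approached as far as the arm can. A call is refused whole if a number of a shift passes 0.0625 or a number of a turn 1, either way. A call with a gripper value outside its range is refused whole. The fingers move at their own pace and stop on an object; the grip force is fixed at half the most. Time passes only in rows, so rows that do not move let the fingers close. It gives the time, the measured TCP pose, the force, the opening and the grip force at its end, in the units of the state.
- robot.observe(): the state, without advancing time (a new reading comes with each control period).
- robot.get_image(name): name is "scene" or "side" or "wrist"; returns (picture, depth): 400x640x3 uint8, red, green, blue; 400x640 float32, m along the optical axis (not along the pixel's ray), 0 where there is no reading.
- robot.camera_info(name): a dict with "fovy" (degrees; the focal length in pixels is half the picture's height over the tangent of half this angle, whatever the lens; pixels are square), "cx", "cy" (the principal point, pixels), "extrinsics" (4x4, takes a point from world to camera coordinates). Camera axes: x right, y down, z forward; pixel columns grow to the right and rows downward; lengths in m; the calibration is good to about 2 mm. A picture is of the moment at which its call begins: read the wrist's pose just before it. camera_info takes no time and is no camera call; for the wrist camera it gives the pose at the moment of the call.
- robot.close_job(): hands the job in; it is judged then, once.
The state is a dict: "time_s": time; "joint_positions": joint angles; "qvel": joint speeds; "tau": joint torques, N m; "eef_pos": TCP position; "eef_rot": TCP orientation; "ft_force": force on the tool from outside, world axes, zero at the start; "ft_torque": the same for the moment, N m; "finger_gap": opening from 0.0 (shut) to 1.0 (fully open); "finger_force": force on a finger pad.
Only numpy, scipy, OpenCV 4.12 (cv2) and the standard library are available. Lean on these libraries where they do the work, as an engineer would, in place of code of your own. Each camera call takes 0.05 s, during which the arm holds its last target. There are 200 camera calls.

## Task

One of the two small bottles of house bitters still has its stopper standing proud: set it with the spring stopper setter. Draw the striker up by its brass knob until the sear catches and holds it by itself, easing it up by feel without wrenching it against its top buffer and without letting it slam down on the empty nest. Then stand that bottle on the setter's bench, slide it gently between the rails fully back against the V-stop under the striker, and press the trigger lever so that the striker drives the stopper fully home; leave the bottle standing there and everything else where it is.

Things in the scene. Friction and masses are not known exactly. Their poses are not given: they have to be found in the camera images.
- setter: Spring stopper setter, a fixed dark green tool, 268 mm tall with the striker down. Origin: on the worktop under the striker's vertical axis; x to its back, y to its left. Its open front (-x) faces left, to the bottles. Bench plate 110 mm wide, x -97 to +83 mm, top z = 12. Column x +34 to +70, 52 mm wide, to z = 222, with an arm forward to x = +8 at z = 209 to 219.
- nest (a point): Point on the bench top (12 mm above the worktop) on the striker's axis: where the centre of the bottle's underside belongs. White nylon nest round it: two rails 8 mm high, 45 mm apart inside (setter's x -45 to +10 mm), lead-ins in front of them flaring to 75 mm at x = -87 mm, and behind it a V-stop 32 mm high that halts the bottle exactly here.
- ram (a joint): Lift of the striker in m, 0 = down. It is a rod with foot, steel hammer block and knob; spring and weight pull it down with 11 N at the bottom, 17 N drawn. The block's setting on the rod is unmeasured: the sear snaps under it somewhere between 24 and 44 mm of lift. Once caught, easing the knob down 1 mm takes the pull off the hand and the striker stays up; let go earlier, it slams down.
- foot (a point): Underside of the striker's driving foot, 22 mm across, on its axis; 84.5 mm above the worktop with the striker down. The hammer block above it reaches 14 mm to the front and sides.
- knob (a point): Middle of the brass knob, on the striker's axis, moving with it (252 mm above the worktop with the striker down). Knob: 25 mm across over its lower 20 mm, 31 mm rim above, 29 mm tall in all, this point 13 mm above its underside; free all round.
- buffer: Rubber top buffer under the arm, 10 mm across and 8 mm tall, 15 mm behind the striker's axis; origin at its underside. The hammer block meets it 2 mm after the sear has snapped in; its push then rises by about 20 N per mm, and it may bear at most 25 N.
- trigger (a point): Top of the ribbed black pad (24 x 26 mm) at the right (-y) end of the sear's thumb lever, 88 mm from the striker's axis, 122 mm above the worktop with the sear engaged (12 mm lower while the striker is down and holds the sear aside). Pressing the engaged pad straight down about 12 mm with 4 to 7 N trips the sear; it can go 27 mm down.
- bottle: The loose 50 ml amber glass bottle to be finished: 42 mm across, straight-sided up to 42 mm, paper label, lip at 64 mm, about 0.13 kg. Its stopper has a dark wooden cap, 23 mm across and 10 mm tall, on a cork shank. Origin: centre of its underside, z up.
- cork (a joint): How far the stopper of that bottle stands proud, in m: 0 = cap fully on the lip; 6 to 9 mm at the start. It takes more than 20 N to move it; one stroke of the setter drives it home. While it is proud the bottle does not fit under the lowered striker.
- bottle_done: The other bottle, alike, but its stopper is already home (74 mm tall in all). Bystander. Origin: centre of its underside.
- jigger: Brass double jigger, 44 mm across, 78 mm tall, a bystander behind the setter. Origin: centre of its underside.
- glass: Empty rocks glass, 81 mm across, 93 mm tall, standing on a coaster on the right, a bystander. Origin: centre of its underside.
Mind the look-alikes: they are no part of the job. Leave any purple or red look-alike of the bottle alone.

How it is judged:
On the way, in this order (a step that is already met when the one before it is completed fails the run):
1. the striker is drawn up and the sear holds it, hand off the knob, stopper still proud (value of joint ram above 0.02 m and value of joint cork above 0.004 m and distance between the grasp point and knob above 0.05 m), for 0.3 s.
2. the bottle stands in the nest against its stop under the drawn striker, released, its stopper still proud (value of joint ram above 0.02 m and value of joint cork above 0.004 m and horizontal distance between bottle and nest below 0.005 m and z of bottle in the frame of nest between -0.003 and 0.003 m and angle between bottle's own z axis and vertical below 0.06 rad and contact force between the fingers and bottle below 0.3 N), for 0.2 s.
3. the striker has fired and driven the stopper home (value of joint ram below 0.005 m and value of joint cork below 0.0015 m), for 0.2 s.
At the end, for the whole second after the job is handed in: The stopper's cap is on the lip (less than 1.5 mm proud); the bottle stands upright (within 0.06 rad) on the bench, at rest, within 5 mm of the nest point; the striker is down on it (lift under 5 mm) (all of step 3 and horizontal distance between bottle and nest below 0.005 m and z of bottle in the frame of nest between -0.003 and 0.003 m and angle between bottle's own z axis and vertical below 0.06 rad and linear speed of bottle below 0.02 m/s); the robot touches nothing.
It fails at once if the striker is wrenched against its top buffer with more than 25 N (contact force between buffer and anything else above 25 N).
It fails at once if the striker slams down (faster than 0.35 m/s in its lower 18 mm) with the bottle not in the nest (value of joint ram below 0.018 m and velocity of joint ram below -0.35 m/s and horizontal distance between bottle and nest above 0.012 m).
It fails at once if the bottle is rammed into the nest, bench or column with more than 35 N while the striker is up (value of joint ram above 0.018 m and contact force between bottle and setter above 35 N).
It fails at once if the bottle is tipped over (angle between bottle's own z axis and vertical above 0.6 rad).
It fails at once if the finished bottle, the jigger or the glass is moved more than 30 mm or tipped ((distance of bottle_done from where it was at the start of the episode above 0.03 m or angle between bottle_done's own z axis and vertical above 0.35 rad) or (distance of jigger from where it was at the start of the episode above 0.03 m or angle between jigger's own z axis and vertical above 0.35 rad) or (distance of glass from where it was at the start of the episode above 0.03 m or angle between glass's own z axis and vertical above 0.35 rad)).
It also fails if it takes over 72 s, if anything falls off the work surface, if the arm or the gripper's body presses on something with over 40 N, if the wrist force passes 120 N, or if a joint passes its speed limit or range.

## Working session

There is one attempt and no reset: what is moved stays moved. The work goes in short steps, Python scripts to look and compute and a tool call to move; the robot and the scene stay as the last step left them, time stands still between calls to the robot, and variables do not carry over. Pictures are saved under pics/ and viewed, at most 10 in all, crops included, and the job is handed in when it is done.

Besides the shell and the picture viewer there is one more tool, called after "Call:" by a JSON object that holds its "name" and its "arguments". step_arm: Moves the arm, as the interface text tells. Its arguments: {"type":"object","properties":{"steps":{"type":"array","items":{"type":"array","items":{"type":"number"}}}},"required":["steps"]}

```bash
mkdir -p pics; cat > h.py <<'E'
import numpy as np, cv2
from station import robot
def grab(n,f=None):
    i=robot.camera_info(n); p,d=robot.get_image(n)
    if f: cv2.imwrite('pics/'+f,p[:,:,::-1])
    return p,d,i
def cloud(d,i):
    f=200/np.tan(np.radians(i['fovy'])/2); v,u=np.mgrid[0:400,0:640]
    P=np.stack([(u-i['cx'])/f*d,(v-i['cy'])/f*d,d,np.ones_like(d)],-1)
    return (P@np.linalg.inv(np.array(i['extrinsics'])).T)[...,:3]
E
python3 - <<'E'
from h import *
for n in('scene','side'):
    p,d,i=grab(n,n+'1.png'); np.savez(n+'1.npz',p=p,d=d,W=cloud(d,i)); print(n,i)
a=cv2.imread('pics/scene1.png');b=cv2.imread('pics/side1.png')
print(robot.observe())
E
```

```text
scene {'fovy': 45.28370733390274, 'cx': 322.23090746639394, 'cy': 190.5555338804893, 'extrinsics': array([[ 0.78950242, -0.61373604, -0.00374125, -0.4257346 ],
       [-0.30764347, -0.39045938, -0.86769636,  0.2814699 ],
       [ 0.53107572,  0.68619935, -0.49708051,  1.35161133],
       [ 0.        ,  0.        ,  0.        ,  1.        ]])}
side {'fovy': 49.30559782434005, 'cx': 313.59684407829474, 'cy': 197.8614039575712, 'extrinsics': array([[-0.96013243, -0.27880694, -0.02030775,  0.5162137 ],
       [-0.11765759,  0.46893895, -0.87535876,  0.23468276],
       [ 0.25357919, -0.83807097, -0.48304725,  1.14300294],
       [ 0.        ,  0.        ,  0.        ,  1.        ]])}
{'time_s': 0.1, 'joint_positions': array([ 1.10720847,  0.62924686,  0.03841833,  1.51825738, -0.02702486,
        0.99631514, -0.02000994]), 'qvel': array([-0.00119516, -0.00233566, -0.0008655 , -0.00174353,  0.00035566,
        0.00055396,  0.00087845]), 'tau': array([ 2.93591176e-03, -5.64535654e+01,  1.23052832e+00, -1.93971652e+01,
        1.13113591e-02,  5.50671044e-03, -1.43271166e-05]), 'eef_pos': array([ 0.25164051, -0.59873841,  0.24748833]), 'eef_rot': array([-8.40171074e-04,  9.80285545e-01,  1.97584209e-01, -1.59358946e-04]), 'ft_force': array([-1.59023037, -0.09400749, -0.80496638]), 'ft_torque': array([ 0.02049771, -0.02579038, -0.06874793]), 'finger_force': 0.0, 'finger_gap': 1.0003720448185636}
```

View pics/scene1.png

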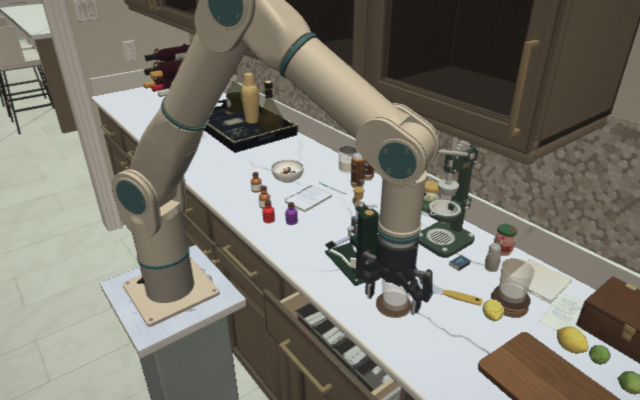

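View pics/side1.png

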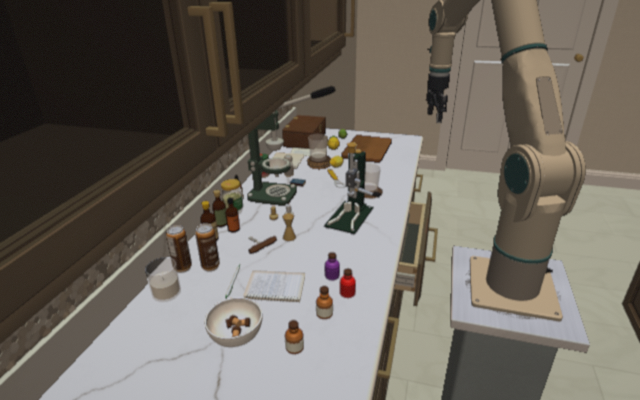

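The scene shows the setter at (365,245), partly hidden by the arm, and the amber bottles at (257,183) and (264,197). In the side view they're at (294,337) and (325,303), with the setter at (350,195). I'll enlarge these areas and measure.

```bash
python3 - <<'E'
from h import *
s=np.load('side1.npz');p=s['p'][:,:,::-1];W=s['W']
a=cv2.resize(p[270:360,265:365],None,fx=5,fy=5,interpolation=3)[:, :400]
a=cv2.resize(p[275:365,270:350],(400,450),interpolation=3)
b=cv2.resize(p[140:230,315:395],(400,450),interpolation=3)
cv2.imwrite('pics/c1.png',np.hstack([a,b]))
# table height check, cluster bottles
for name,(u0,u1,v0,v1) in dict(A=(280,308,318,356),B=(313,337,285,322)).items():
    w=W[v0:v1,u0:u1].reshape(-1,3)
    w=w[np.isfinite(w).all(1)]
    print(name,'zmax',np.percentile(w[:,2],[90,97,99.5]), 'ztab',np.percentile(w[:,2],5))
    c=w[(w[:,2]>.012)&(w[:,2]<.04)]
    from scipy.optimize import least_squares
    r=least_squares(lambda q:np.hypot(c[:,0]-q[0],c[:,1]-q[1])-.021,c[:,:2].mean(0)+[.0,.01],loss='soft_l1',f_scale=.002)
    print(len(c),r.x,np.abs(r.fun).mean())
    t=w[w[:,2]>.068];print('top',len(t),t.mean(0),t[:,2].max())
w=W[140:232,315:385].reshape(-1,3)
g=s['p'][140:232,315:385].reshape(-1,3)
for z0,z1 in((.006,.018),(.2,.225),(.235,.29)):
    c=w[(w[:,2]>z0)&(w[:,2]<z1)];print(z0,len(c),c.min(0),c.max(0),np.median(c,0))
E
```

```text
A zmax [0.06360387 0.07510378 0.07743675] ztab -0.000608019979945018
174 [0.47084945 0.37267127] 0.005481103890125146
top 86 [0.47509746 0.36415108 0.09852028] 0.7680391727333337
B zmax [0.06692031 0.08164601 0.76803917] ztab -0.0005155046920366001
149 [0.43576264 0.25312566] 0.005160544728986408
top 85 [0.42902677 0.28538581 0.13609486] 0.7680391727333337
0.006 1066 [ 0.38227532 -0.86473406  0.00600001] [ 0.70439625 -0.13798928  0.01799288] [ 0.49190924 -0.24333969  0.01327743]
0.2 151 [ 0.44568961 -0.30677513  0.20029194] [ 0.49978725 -0.23325918  0.224452  ] [ 0.46671879 -0.27264525  0.21701807]
0.235 92 [ 0.46630601 -0.2478131   0.23540902] [ 0.49439902 -0.22460613  0.27041214] [ 0.47909428 -0.23244867  0.25926003]
```

View pics/c1.png

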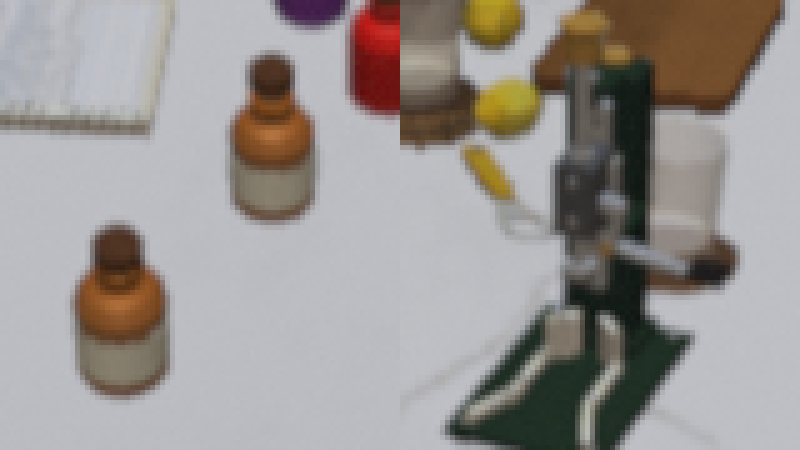

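Bottle B, at side (325,303), shows pale cork between cap and lip and is about 81 mm tall, so it's the proud one. A is the finished bottle. In the crop, the setter knob is at (585,30), the block spans rows 150-230, and the trigger pad is at (710,270). Next I'll refine the fits.

```bash
python3 - <<'E'
from h import *
from scipy.optimize import least_squares
import json
S={n:np.load(n+'1.npz') for n in('scene','side')}
def near(n,x,y,r,z0,z1):
    W=S[n]['W'];m=(np.hypot(W[...,0]-x,W[...,1]-y)<r)&(W[...,2]>z0)&(W[...,2]<z1);return W[m],S[n]['p'][m]
for nm,x,y in(('B',.437,.255),('A',.472,.372)):
  for n in S:
    c,_=near(n,x,y,.045,.008,.038)
    r=least_squares(lambda q:np.hypot(c[:,0]-q[0],c[:,1]-q[1])-.021,[x,y],loss='soft_l1',f_scale=.001)
    print(nm,n,len(c),r.x,np.abs(r.fun).mean(),near(n,*r.x,.02,.06,.12)[0][:,2].max())
# bench: green/dark at z~12mm
for n in S:
    W,p=S[n]['W'],S[n]['p'].astype(int)
    m=(W[...,2]>.004)&(W[...,2]<.02)&(p.sum(-1)<140)&(np.hypot(W[...,0]-.48,W[...,1]+.24)<.16)
    c=W[m]
    if len(c)>20: print(n,'bench',len(c),cv2.minAreaRect(c[:,:2].astype('f4')*1000))
    c,_=near(n,.478,-.235,.03,.243,.285)
    if len(c)>8:
        r=least_squares(lambda q:np.hypot(c[:,0]-q[0],c[:,1]-q[1])-.0145,[.478,-.24],loss='soft_l1',f_scale=.001); print(n,'knob',len(c),r.x,np.abs(r.fun).mean(),c[:,2].max())
    c,_=near(n,.478,-.31,.04,.05,.2)
W=S['side']['W'];p=S['side']['p']
for v in range(148,200):
    print(v,' '.join('%d/%d/%d:%d'%(*(W[v,u]*1000),p[v,u].sum()/3) for u in(350,352,354)))
E
```

```text
B scene 25 [0.44712608 0.22844477] 0.003922993365026718 0.08486309199813824Traceback (most recent call last):
  File "<stdin>", line 11, in <module>
    return umr_maximum(a, axis, None, out, keepdims, initial, where)
ValueError: zero-size array to reduction operation maximum which has no identity
```

```bash
cat >> h.py <<'E'
def ray(i,u,v,z):
    f=200/np.tan(np.radians(i['fovy'])/2);E=np.array(i['extrinsics']);R=E[:3,:3];c=-R.T@E[:3,3]
    d=R.T@[(u-i['cx'])/f,(v-i['cy'])/f,1]; return c+d*(z-c[2])/d[2], d
E
python3 - <<'E'
from h import *
I={n:robot.camera_info(n) for n in('scene','side')}
def base(n,u,v):  # bottom-most pixel of base circle -> centre
    P,d=ray(I[n],u,v,0); h=d[:2]/np.hypot(*d[:2]); return P[:2]+.021*h
print('B',base('side',324.4,318.5),'A',base('side',294.2,354))
# caps: centre of the visible top: B crop(272,60), A crop(117,230)
print('Bcap',ray(I['side'],324.4,287,.081)[0],'Acap',ray(I['side'],293.5,321.5,.074)[0])
print('knobtop',ray(I['side'],432-0*1+0 if 0 else 315+37,140+3,.268)[0])
# bench corners in c1 right crop: (447,435) (690,340) ->px
for n,(x,y) in dict(leftfront=(445,433),backright=(692,335),rightfront_cut=(610,452)).items(): print(n,ray(I['side'],315+(x-400)/5,140+y/5,.012)[0])
S=np.load('side1.npz');W=S['W'];p=S['p']
for v in range(140,200,2):
    print(v,' '.join('%d/%d/%d:%d'%(*(W[v,u]*1000),p[v,u].sum()/3) for u in(350,352,354)))
E
```

```text
B [0.44764469 0.2148464 ] A [0.4862719  0.33748991]
Bcap [0.44669921 0.21510822 0.081     ] Acap [0.4846906  0.33414237 0.074     ]
knobtop [ 0.4787007  -0.23840738  0.268     ]
leftfront [ 0.54475207 -0.14493827  0.012     ]
backright [ 0.4123695  -0.30753278  0.012     ]
rightfront_cut [ 0.43828819 -0.14938179  0.012     ]
140 625/-923/3:178 605/-874/24:96 596/-875/24:66
142 486/-245/267:124 479/-240/270:95 474/-247/268:101
144 483/-233/266:113 477/-233/266:112 471/-231/268:111
146 482/-225/262:89 476/-230/261:90 471/-232/261:85
148 482/-229/254:67 476/-226/256:66 471/-233/254:71
150 481/-226/249:71 476/-230/248:72 470/-232/248:66
152 481/-226/242:74 476/-230/241:74 471/-235/240:59
154 483/-237/231:80 476/-229/235:93 477/-267/219:79
156 483/-235/225:82 477/-237/225:90 474/-256/217:62
158 483/-236/218:82 477/-236/218:85 472/-245/215:35
160 483/-236/211:80 477/-239/210:85 474/-253/205:66
162 482/-233/206:80 477/-238/204:90 477/-271/189:83
164 483/-236/197:82 476/-236/198:94 474/-259/188:78
166 482/-236/191:82 477/-242/188:92 475/-266/178:93
168 482/-235/184:86 477/-241/182:89 476/-267/170:87
170 482/-235/177:107 476/-237/177:112 472/-249/172:86
172 481/-230/173:86 474/-228/174:86 468/-230/174:71
174 480/-225/168:58 473/-224/169:61 468/-228/168:49
176 480/-229/159:67 473/-226/161:48 468/-232/159:42
178 480/-228/153:51 473/-226/155:46 468/-234/151:52
180 480/-228/145:48 473/-228/146:47 469/-238/142:72
182 480/-227/139:50 472/-224/141:48 468/-234/137:53
184 479/-225/133:66 473/-226/133:48 469/-240/127:42
186 478/-222/127:53 472/-225/126:48 473/-264/107:62
188 481/-236/112:79 480/-265/98:76 474/-270/96:78
190 482/-241/103:88 480/-265/90:94 473/-264/92:90
192 480/-234/99:111 474/-237/98:134 473/-265/84:110
194 479/-227/95:112 474/-236/91:106 473/-264/77:92
196 479/-229/87:58 480/-268/66:62 472/-262/70:87
198 489/-282/50:24 482/-277/53:30 475/-276/55:45
```

Call:
{"name": "step_arm", "arguments": {"steps": [[0, 0, -1, 0, 0, -0.035, 0.085], [0, 0, -1, 0, 0, -0.035, 0.085], [0, 0, -1, 0, 0, -0.035, 0.085], [0, 0, -1, 0, 0, -0.035, 0.085], [0, 0, -1, 0, 0, -0.03, 0.085]]}}

```text
time_s: 0.72
eef_pos: [0.2517, -0.5991, 0.4193]
eef_rot: [-0.0, 0.803, 0.596, -0.0]
ft_force: [0.6, -0.9, 1.3]
finger_gap: 0.993
finger_force: 0.0
```

Call:
{"name": "step_arm", "arguments": {"steps": [[0, 0, -1, 0.04, 0.02, 0, 0.085], [0, 0, 0, 0.06, 0.035, 0, 0.085], [0, 0, 0, 0.06, 0.035, 0, 0.085], [0, 0, 0, 0.06, 0.035, 0, 0.085], [0, 0, 0, 0.06, 0.035, 0, 0.085]]}}

```text
time_s: 1.35
eef_pos: [0.4356, -0.3668, 0.418]
eef_rot: [-0.0, 0.75, 0.661, -0.0]
ft_force: [0.6, -0.2, -0.4]
finger_gap: 0.995
finger_force: 0.0
```

Call:
{"name": "step_arm", "arguments": {"steps": [[0, 0, 0, 0.05, 0.03, 0, 0.085], [0, 0, 0, 0.05, 0.02, 0, 0.085], [0, 0, 0, 0, 0, 0, 0.085], [0, 0, 0, 0, 0, 0, 0.085]]}}

```text
time_s: 1.85
eef_pos: [0.4965, -0.2762, 0.4179]
eef_rot: [-0.0, 0.75, 0.661, -0.001]
ft_force: [0.1, -1.2, 0.9]
finger_gap: 0.994
finger_force: 0.0
```

```bash
python3 - <<'E'
from h import *
o=robot.observe();print(o['eef_pos'],o['eef_rot'],o['joint_positions'],o['ft_force'])
p,d,i=grab('wrist','w1.png');np.savez('w1.npz',p=p,d=d,W=cloud(d,i),E=i['extrinsics']);print(np.linalg.inv(i['extrinsics']))
E
```

```text
[ 0.49648642 -0.27616173  0.41794848] [-1.83879896e-04  7.50236447e-01  6.61169278e-01 -6.52554350e-04] [ 0.67619628  0.38160511 -0.32878356  1.48086563  0.12612238  1.30076319
  0.20958958] [ 0.05627901 -1.24583926  0.85832524]
[[ 9.92085462e-01 -1.20831465e-01 -3.41495633e-02  5.05272103e-01]
 [-1.25562734e-01 -9.56105959e-01 -2.64755349e-01 -2.09738895e-01]
 [-6.59824300e-04  2.66947846e-01 -9.63710751e-01  5.43601393e-01]
 [ 0.00000000e+00  0.00000000e+00  0.00000000e+00  1.00000000e+00]]
```

View pics/w1.png

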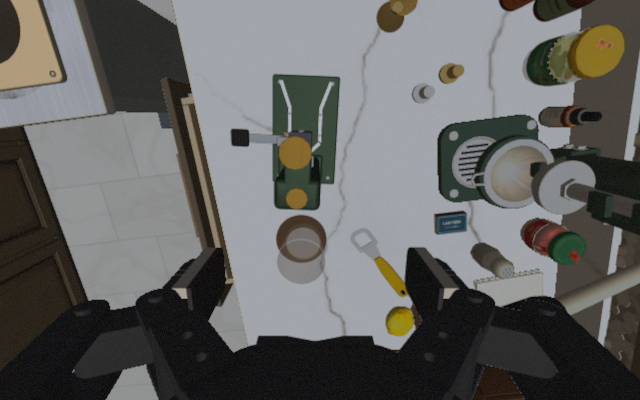

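The wrist view shows the knob's top centre at (295,153), front bench corners at (275,74) and (340,76), back right-hand-in-image corner at (333,184), trigger pad at (240,137) and glass at (300,255).

```bash
python3 - <<'E'
from h import *
S=np.load('w1.npz');i=robot.camera_info('wrist');i['extrinsics']=S['E'];W=S['W'];p=S['p'].astype(int)
# knob: brass pixels with z>.24
m=(W[...,2]>.255)&(W[...,2]<.285)&(np.hypot(W[...,0]-.479,W[...,1]+.24)<.04)
k=np.argwhere(m);(r,c),R=cv2.minEnclosingCircle(k.astype('f4'))
print('knob px',c,r,R,W[m].mean(0),'z',np.median(W[m][:,2]),'ray',ray(i,k[:,1].mean(),k[:,0].mean(),.268)[0])
g=(p[...,1]>p[...,0]+8)&(p.sum(-1)<200)
m=g&(abs(W[...,2]-.012)<.006)&(np.hypot(W[...,0]-.48,W[...,1]+.23)<.16)
n,l,st,ce=cv2.connectedComponentsWithStats(m.astype('u1')); print(st[1:][st[1:,4]>100])
c=np.array([ray(i,u,v,.012)[0][:2] for v,u in np.argwhere(m)]);print('bench rect',cv2.minAreaRect((c*1000).astype('f4')))
for n,(u,v) in dict(fl=(340,76.5),fr=(275,73.5),br=(274,208),bl=(333,184)).items():print(n,ray(i,u,v,.012)[0])
print('trigger',ray(i,240,137,.11)[0],W[137,240],'glass',W[225:285:6,300])
cv2.imwrite('pics/c2.png',cv2.resize(S['p'][60:220,220:380,::-1],(600,600),interpolation=3))
E
```

```text
knob px 294.8162536621094 152.3885498046875 16.83070945739746 [ 0.48291843 -0.23935668  0.26627904] z 0.26652468072180846 ray [ 0.48306104 -0.23912291  0.268     ]
[[ 273   75   67  108 3746]
 [ 273  144    6   37  143]]
bench rect ((484.3851623535156, -232.1239471435547), (175.89138793945312, 107.63761901855469), 80.5970458984375)
fl [ 0.55333087 -0.15378221  0.012     ]
fr [ 0.44902949 -0.13598997  0.012     ]
br [ 0.41062366 -0.3613763   0.012     ]
bl [ 0.5223694  -0.33034752  0.012     ]
trigger [ 0.39762537 -0.22501682  0.11      ] [ 0.39805672 -0.2249556   0.11173749] glass [[ 0.45422559 -0.39600468  0.02303379]
 [ 0.45645057 -0.39311822  0.06094958]
 [ 0.45821149 -0.39130029  0.0923149 ]
 [ 0.44882619 -0.43298658  0.01825365]
 [ 0.44724237 -0.44461861  0.01913304]
 [ 0.44572054 -0.45603542  0.02067634]
 [ 0.445188   -0.46330511  0.03074519]
 [ 0.44601093 -0.46461171  0.05167717]
 [ 0.44648686 -0.4671032   0.06883424]
 [ 0.44722544 -0.4681635   0.08729382]]
```

View pics/c2.png

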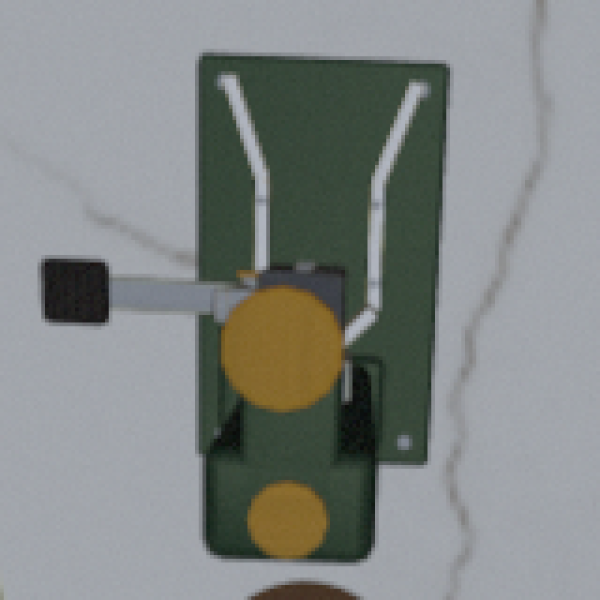

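The bench rectangle and the knob ray agree: setter origin is (0.483,-0.239) and its yaw is -99.4°. I'll align and go down onto the knob.

Call:
{"name": "step_arm", "arguments": {"steps": [[0, 0, 0.22, 0, 0, 0, 0.085], [0, 0, 0, 0.0345, -0.0195, 0, 0.085], [0, 0, 0, 0, 0, 0.05, 0.085], [0, 0, 0, 0, 0, 0.03, 0.085], [0, 0, 0, 0, 0, 0, 0.085]]}}

```text
time_s: 2.52
eef_pos: [0.4816, -0.239, 0.3365]
eef_rot: [-0.002, 0.764, 0.646, -0.001]
ft_force: [0.8, -0.3, 0.1]
finger_gap: 0.995
finger_force: 0.0
```

```bash
python3 - <<'E'
from h import *
o=robot.observe();print(o['eef_pos'],o['eef_rot'],o['ft_force'])
p,d,i=grab('wrist');W=cloud(d,i)
m=(W[...,2]>.255)&(W[...,2]<.285)&(np.hypot(W[...,0]-.483,W[...,1]+.239)<.03)
k=np.argwhere(m);print(len(k),W[m].mean(0),ray(i,k[:,1].mean(),k[:,0].mean(),.268)[0])
E
```

```text
[ 0.48156165 -0.23899025  0.33650047] [-0.00213664  0.76365493  0.64562002 -0.00116758] [ 0.81151195 -0.29126153  0.12772495]
1483 [ 0.48280463 -0.2383645   0.26615645] [ 0.48291616 -0.23769501  0.268     ]
```

Call:
{"name": "step_arm", "arguments": {"steps": [[0, 0, 0, 0.001, 0.0012, 0.04, 0.085], [0, 0, 0, 0, 0, 0.03, 0.085], [0, 0, 0, 0, 0, 0.019, 0.085], [0, 0, 0, 0, 0, 0, 0.085], [0, 0, 0, 0, 0, 0, 0.025]]}}

```text
time_s: 3.2
eef_pos: [0.4859, -0.2383, 0.251]
eef_rot: [0.001, 0.763, 0.646, 0.001]
ft_force: [-0.0, -0.4, 0.6]
finger_gap: 0.812
finger_force: 0.0
```

Call:
{"name": "step_arm", "arguments": {"steps": [[0, 0, 0, 0, 0, 0, 0.015], [0, 0, 0, 0, 0, 0, 0.015], [0, 0, 0, 0, 0, 0, 0.015], [0, 0, 0, 0, 0, 0, 0.015], [0, 0, 0, 0, 0, 0, 0.015]]}}

```text
time_s: 3.82
eef_pos: [0.483, -0.2375, 0.2503]
eef_rot: [-0.001, 0.763, 0.647, -0.001]
ft_force: [-5.3, 1.6, 9.0]
finger_gap: 0.337
finger_force: 58.4
```

Call:
{"name": "step_arm", "arguments": {"steps": [[0, 0, 0, 0, 0, -0.003, 0.015], [0, 0, 0, 0, 0, -0.003, 0.015], [0, 0, 0, 0, 0, -0.003, 0.015], [0, 0, 0, 0, 0, 0, 0.015]]}}

```text
time_s: 4.32
eef_pos: [0.483, -0.2374, 0.2575]
eef_rot: [-0.002, 0.763, 0.647, -0.001]
ft_force: [-5.1, -1.1, -13.4]
finger_gap: 0.336
finger_force: 60.1
```

Call:
{"name": "step_arm", "arguments": {"steps": [[0, 0, 0, 0, 0, -0.003, 0.015], [0, 0, 0, 0, 0, -0.003, 0.015], [0, 0, 0, 0, 0, -0.003, 0.015], [0, 0, 0, 0, 0, 0, 0.015], [0, 0, 0, 0, 0, 0, 0.015]]}}

```text
time_s: 4.95
eef_pos: [0.483, -0.2374, 0.2669]
eef_rot: [-0.001, 0.763, 0.647, -0.001]
ft_force: [-5.9, 0.2, -12.5]
finger_gap: 0.332
finger_force: 60.3
```

```bash
python3 - <<'E'
from h import *
o=robot.observe();print(o['eef_pos'],o['ft_force'],o['finger_gap'])
p,d,i=grab('side');cv2.imwrite('pics/c3.png',cv2.resize(p[135:215,315:395,::-1],(600,600),interpolation=3))
E
```

```text
[ 0.4830369  -0.23743002  0.2669279 ] [ -5.8792192    0.19125185 -12.4610278 ] 0.3322428696233089
```

View pics/c3.png

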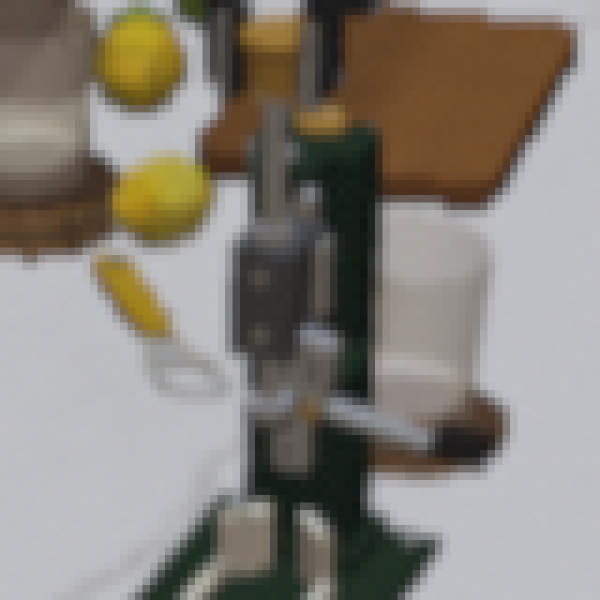

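Call:
{"name": "step_arm", "arguments": {"steps": [[0, 0, 0, 0, 0, -0.003, 0.015], [0, 0, 0, 0, 0, -0.002, 0.015], [0, 0, 0, 0, 0, -0.001, 0.015], [0, 0, 0, 0, 0, 0, 0.015]]}}

```text
time_s: 5.5
eef_pos: [0.483, -0.2374, 0.2727]
eef_rot: [-0.002, 0.763, 0.647, -0.001]
ft_force: [-5.8, -0.2, -14.1]
finger_gap: 0.333
finger_force: 60.3
```

```bash
cat > o.py <<'E'
from h import *
o=robot.observe();print(o['eef_pos'],o['ft_force'],o['tau'][[1,3]])
p,d,i=grab('side');W=cloud(d,i)
q=W[185:205,368:384].reshape(-1,3);c=p[185:205,368:384].reshape(-1,3).sum(1)
v=np.argwhere(p[180:210,368:388].sum(-1)<110).mean(0)+[180,368];print('pad row',v)
E
python3 o.py
```

```text
[ 0.48303498 -0.23741581  0.27267848] [ -5.8057317   -0.18480815 -14.11883239] [-53.00484896 -25.32891333]
pad row [194.61904762 375.66666667]
```

Call:
{"name": "step_arm", "arguments": {"steps": [[0, 0, 0, 0, 0, -0.001, 0.015], [0, 0, 0, 0, 0, -0.0008, 0.015], [0, 0, 0, 0, 0, 0, 0.015]]}}

```text
time_s: 5.92
eef_pos: [0.483, -0.2374, 0.2744]
eef_rot: [-0.002, 0.763, 0.647, -0.001]
ft_force: [-5.9, -0.2, -15.2]
finger_gap: 0.337
finger_force: 60.3
```

```bash
python3 o.py
```

```text
[ 0.48300457 -0.23741627  0.27437738] [ -5.91291452  -0.22098618 -15.2458987 ] [-53.20553899 -25.46741903]
pad row [194.38095238 376.        ]
```

Call:
{"name": "step_arm", "arguments": {"steps": [[0, 0, 0, 0, 0, -0.001, 0.015], [0, 0, 0, 0, 0, -0.0008, 0.015], [0, 0, 0, 0, 0, 0, 0.015]]}}

```text
time_s: 6.35
eef_pos: [0.483, -0.2374, 0.2762]
eef_rot: [-0.002, 0.763, 0.647, -0.001]
ft_force: [-5.4, -1.0, -14.4]
finger_gap: 0.339
finger_force: 60.3
```

```bash
python3 o.py
```

```text
[ 0.48299924 -0.23742952  0.27617708] [ -5.40384927  -0.95971605 -14.43496923] [-53.22701097 -25.55772543]
pad row [193.59090909 376.22727273]
```

Call:
{"name": "step_arm", "arguments": {"steps": [[0, 0, 0, 0, 0, -0.0007, 0.015], [0, 0, 0, 0, 0, -0.0005, 0.015], [0, 0, 0, 0, 0, 0, 0.015]]}}

```text
time_s: 6.78
eef_pos: [0.483, -0.2374, 0.2773]
eef_rot: [-0.002, 0.763, 0.647, -0.001]
ft_force: [-5.7, -0.5, -15.2]
finger_gap: 0.331
finger_force: 60.3
```

```bash
python3 o.py
```

```text
[ 0.48300193 -0.23742207  0.27732936] [ -5.73122532  -0.54676599 -15.16365237] [-53.35599661 -25.64658344]
pad row [193.95833333 376.29166667]
```

Call:
{"name": "step_arm", "arguments": {"steps": [[0, 0, 0, 0, 0, -0.0008, 0.015], [0, 0, 0, 0, 0, -0.0007, 0.015], [0, 0, 0, 0, 0, 0, 0.015]]}}

```text
time_s: 7.2
eef_pos: [0.483, -0.2374, 0.2789]
eef_rot: [-0.002, 0.763, 0.647, -0.001]
ft_force: [-5.9, 0.3, -15.5]
finger_gap: 0.336
finger_force: 60.3
```

```bash
python3 o.py
```

```text
[ 0.48299634 -0.23739167  0.27893024] [ -5.91986102   0.33980364 -15.48243397] [-53.0657208  -25.68175614]
pad row [191.27272727 377.        ]
```

Call:
{"name": "step_arm", "arguments": {"steps": [[0, 0, 0, 0, 0, -0.0004, 0.015], [0, 0, 0, 0, 0, 0, 0.015]]}}

```text
time_s: 7.5
eef_pos: [0.483, -0.2374, 0.2791]
eef_rot: [-0.002, 0.763, 0.647, -0.001]
ft_force: [-5.9, -1.0, -15.7]
finger_gap: 0.336
finger_force: 60.3
```

```bash
python3 o.py; python3 o.py
```

```text
[ 0.48298597 -0.23742267  0.27910024] [ -5.91694144  -1.00344381 -15.67427054] [-53.59253883 -25.79656005]
pad row [191.33333333 376.85714286]
[ 0.48299741 -0.2374275   0.27911918] [ -5.1639028   -0.6376399  -15.36571043] [-53.58175993 -25.79765618]
pad row [192.13636364 376.54545455]
```

The pad has risen about 3 px, so the sear has probably snapped. I'll ease down slightly to check.

Call:
{"name": "step_arm", "arguments": {"steps": [[0, 0, 0, 0, 0, 0.0008, 0.015], [0, 0, 0, 0, 0, 0.0006, 0.015], [0, 0, 0, 0, 0, 0.0004, 0.015], [0, 0, 0, 0, 0, 0, 0.015]]}}

```text
time_s: 8.1
eef_pos: [0.483, -0.2375, 0.2775]
eef_rot: [-0.002, 0.763, 0.647, -0.001]
ft_force: [-5.5, -0.2, -15.5]
finger_gap: 0.336
finger_force: 60.3
```

```bash
python3 o.py
```

```text
[ 0.48297855 -0.23745131  0.27747719] [ -5.46178937  -0.22755112 -15.52766674] [-52.93213248 -25.55385411]
pad row [192.17391304 376.65217391]
```

Call:
{"name": "step_arm", "arguments": {"steps": [[0, 0, 0, 0, 0, 0.0004, 0.015], [0, 0, 0, 0, 0, 0.0004, 0.015], [0, 0, 0, 0, 0, 0, 0.015]]}}

```text
time_s: 8.52
eef_pos: [0.483, -0.2374, 0.2767]
eef_rot: [-0.002, 0.763, 0.647, -0.001]
ft_force: [-5.5, -0.2, -14.5]
finger_gap: 0.339
finger_force: 60.3
```

```bash
python3 o.py; python3 - <<'E'
from h import *
p,d,i=grab('side');cv2.imwrite('pics/c4.png',cv2.resize(p[135:215,315:395,::-1],(600,600),interpolation=3))
E
```

```text
[ 0.48300821 -0.23738501  0.27671318] [ -5.50594124  -0.24063459 -14.54217977] [-52.90950894 -25.51111579]
pad row [192.17391304 376.65217391]
```

View pics/c4.png

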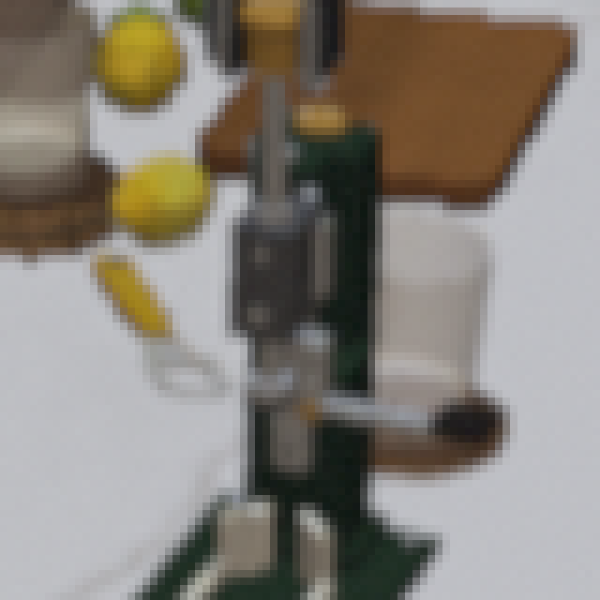

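Compared with c3, the pad has moved from (465,445) to (465,420), about 12 mm up, so the sear is in. I'll keep easing until the force drops.

Call:
{"name": "step_arm", "arguments": {"steps": [[0, 0, 0, 0, 0, 0.0004, 0.015], [0, 0, 0, 0, 0, 0.0004, 0.015], [0, 0, 0, 0, 0, 0, 0.015]]}}

```text
time_s: 9.0
eef_pos: [0.483, -0.2374, 0.2765]
eef_rot: [-0.001, 0.763, 0.647, -0.001]
ft_force: [-6.5, -0.0, -10.3]
finger_gap: 0.334
finger_force: 60.6
```

```bash
python3 o.py
```

```text
[ 0.48300818 -0.23744388  0.27646211] [-6.48607067e+00 -3.35498306e-04 -1.03161286e+01] [-51.09540224 -25.07780671]
pad row [191.19047619 377.04761905]
```

The z motion has stalled and the force is dropping, so the sear is holding. I'll ease off the rest.

Call:
{"name": "step_arm", "arguments": {"steps": [[0, 0, 0, 0, 0, 0.0007, 0.015], [0, 0, 0, 0, 0, 0.0007, 0.015], [0, 0, 0, 0, 0, 0, 0.015]]}}

```text
time_s: 9.43
eef_pos: [0.4831, -0.2375, 0.2762]
eef_rot: [-0.001, 0.763, 0.647, -0.001]
ft_force: [-9.6, 0.2, -3.0]
finger_gap: 0.338
finger_force: 61.1
```

```bash
python3 o.py
```

```text
[ 0.48306348 -0.23745112  0.27623067] [-9.56817287  0.24185508 -2.95494735] [-47.0565784  -24.13085818]
pad row [191.19047619 377.04761905]
```

Call:
{"name": "step_arm", "arguments": {"steps": [[0, 0, 0, 0, 0, 0, 0.085], [0, 0, 0, 0, 0, 0, 0.085], [0, 0, 0, 0, 0, 0, 0.085], [0, 0, 0, 0, 0, 0, 0.085]]}}

```text
time_s: 9.98
eef_pos: [0.4855, -0.2376, 0.2758]
eef_rot: [0.001, 0.763, 0.647, 0.001]
ft_force: [-0.7, 0.3, 0.1]
finger_gap: 0.997
finger_force: 0.0
```

Call:
{"name": "step_arm", "arguments": {"steps": [[0, 0, 0, 0, 0, -0.03, 0.085], [0, 0, 0, 0, 0, -0.04, 0.085], [0, 0, 0, 0, 0, -0.02, 0.085], [0, 0, 0, 0, 0, 0, 0.085], [0, 0, 0, 0, 0, 0, 0.085]]}}

```text
time_s: 10.6
eef_pos: [0.4843, -0.2374, 0.3642]
eef_rot: [-0.001, 0.763, 0.647, -0.0]
ft_force: [-0.2, 0.0, -0.2]
finger_gap: 0.993
finger_force: 0.0
```

Call:
{"name": "step_arm", "arguments": {"steps": [[0, 0, 0, 0.055, -0.0135, 0, 0.085], [0, 0, 0, 0.055, -0.0135, 0, 0.085], [0, 0, 0, 0.055, -0.0135, 0, 0.085], [0, 0, 0, 0.055, -0.0135, 0, 0.085], [0, 0, 0, 0.055, -0.0135, 0, 0.085]]}}

```text
time_s: 11.22
eef_pos: [0.4622, 0.0463, 0.3641]
eef_rot: [-0.001, 0.763, 0.647, -0.001]
ft_force: [0.7, 0.4, 0.1]
finger_gap: 0.995
finger_force: 0.0
```

Call:
{"name": "step_arm", "arguments": {"steps": [[0, 0, 0, 0.055, -0.0135, 0.02, 0.085], [0, 0, 0, 0.055, -0.0135, 0.02, 0.085], [0, 0, 0, 0.045, -0.0135, 0.02, 0.085], [0, 0, 0, 0, 0, 0.02, 0.085], [0, 0, 0, 0, 0, 0, 0.085]]}}

```text
time_s: 11.85
eef_pos: [0.4469, 0.2038, 0.2829]
eef_rot: [-0.001, 0.762, 0.647, -0.003]
ft_force: [-0.2, 0.6, 0.0]
finger_gap: 0.997
finger_force: 0.0
```

```bash
python3 - <<'E'
from h import *
o=robot.observe();print(o['eef_pos'],o['eef_rot'],o['joint_positions'])
p,d,i=grab('wrist','w2.png');np.savez('w2.npz',p=p,d=d,W=cloud(d,i),E=i['extrinsics'])
E
python3 o.py
```

```text
[0.44686949 0.20376208 0.28294802] [-0.00079584  0.76224885  0.64727808 -0.00267199] [-0.12540813  0.394767   -0.49653569  1.89035725  0.23135952  0.91874762
 -0.8949521 ]
[0.44782984 0.20360853 0.28407233] [ 0.23716104 -0.04307623 -0.67445219] [-38.75265598 -17.29436874]
pad row [192.         376.72727273]
```

View pics/w2.png

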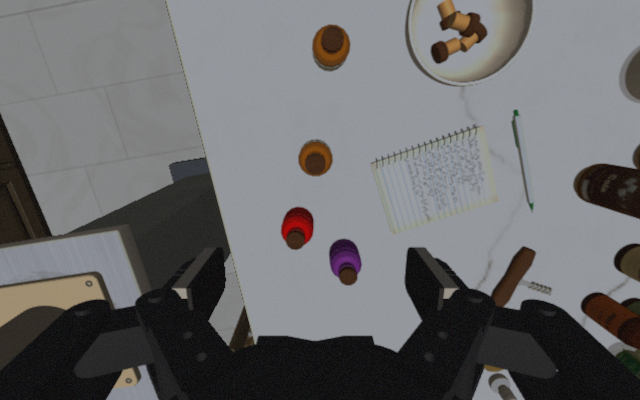

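The wrist view shows the target bottle's cap at (316,161), the finished bottle at (331,45), red at (297,228) and purple at (345,262).

```bash
python3 - <<'E'
from h import *
S=np.load('w2.npz');i=robot.camera_info('wrist');i['extrinsics']=S['E'];W=S['W'];p=S['p'].astype(int)
for n,(u,v,r) in dict(B=(316,158,25),A=(331,46,25),red=(297,228,25),pur=(346,262,25)).items():
    w=W[v-r:v+r,u-r:u+r];q=p[v-r:v+r,u-r:u+r]
    m=w[...,2]>.066
    k=np.argwhere(m)+[v-r,u-r];zt=np.median(w[m][:,2])
    print(n,len(k),'ztop',zt,np.percentile(w[m][:,2],90),'cap',ray(i,k[:,1].mean(),k[:,0].mean(),zt)[0],
      'body',np.median(w[(w[...,2]>.035)&(w[...,2]<.05)],0))
E
```

```text
B 358 ztop 0.08025444079619537 0.08118586196731195 cap [0.44818585 0.22011493 0.08025444] body [0.45069056 0.22604383 0.04633525]
A 478 ztop 0.07420573315922205 0.07526153899871564 cap [0.4849737  0.33887657 0.07420573] body [0.4812927  0.33222202 0.04636108]
red 307 ztop 0.07395295144720021 0.07488185016703551 cap [0.41035211 0.13407869 0.07395295] body [0.41557052 0.14314335 0.04596897]
pur 299 ztop 0.07393037718788414 0.0750936712894779 cap [0.46510555 0.07720645 0.07393038] body [0.46543119 0.08708931 0.04567896]
```

Call:
{"name": "step_arm", "arguments": {"steps": [[0, 0, 0, 0.0147, -0.0025, 0.03, 0.085], [0, 0, 0, 0, 0, 0.05, 0.085], [0, 0, 0, 0, 0, 0.05, 0.085], [0, 0, 0, 0, 0, 0, 0.085], [0, 0, 0, 0, 0, 0, 0.085]]}}

```text
time_s: 12.58
eef_pos: [0.4498, 0.2196, 0.157]
eef_rot: [0.0, 0.763, 0.646, 0.001]
ft_force: [0.5, 0.6, 0.5]
finger_gap: 1.0
finger_force: 0.0
```

```bash
python3 - <<'E'
from h import *
o=robot.observe();print(o['eef_pos'],o['eef_rot'])
p,d,i=grab('wrist');W=cloud(d,i)
m=(W[...,2]>.077)&(W[...,2]<.09)&(np.hypot(W[...,0]-.448,W[...,1]-.219)<.022)
k=np.argwhere(m);print(len(k),np.median(W[m],0),ray(i,k[:,1].mean(),k[:,0].mean(),.0803)[0],k.mean(0))
E
```

```text
[0.44976873 0.21960768 0.15699127] [3.10528580e-04 7.63038989e-01 6.46350852e-01 1.40757364e-03]
785 [0.44837244 0.22033784 0.08028113] [0.44839658 0.22034977 0.0803    ] [214.74649682 311.99617834]
```

Call:
{"name": "step_arm", "arguments": {"steps": [[0, 0, 0, 0.0005, -0.0013, 0.04, 0.085], [0, 0, 0, 0, 0, 0.04, 0.085], [0, 0, 0, 0, 0, 0.03, 0.085], [0, 0, 0, 0, 0, 0.014, 0.085], [0, 0, 0, 0, 0, 0, 0.085]]}}

```text
time_s: 13.25
eef_pos: [0.448, 0.2203, 0.0319]
eef_rot: [0.0, 0.763, 0.647, 0.001]
ft_force: [0.0, -0.0, -0.7]
finger_gap: 0.996
finger_force: 0.0
```

Call:
{"name": "step_arm", "arguments": {"steps": [[0, 0, 0, 0, 0, 0, 0.06], [0, 0, 0, 0, 0, 0, 0.05], [0, 0, 0, 0, 0, 0, 0.03], [0, 0, 0, 0, 0, 0, 0.03], [0, 0, 0, 0, 0, 0, 0.03]]}}

```text
time_s: 13.88
eef_pos: [0.4479, 0.2201, 0.0324]
eef_rot: [0.0, 0.763, 0.647, 0.001]
ft_force: [-1.8, -0.9, 7.8]
finger_gap: 0.468
finger_force: 59.6
```

Call:
{"name": "step_arm", "arguments": {"steps": [[0, 0, 0, 0, 0, 0, 0.03], [0, 0, 0, 0, 0, -0.01, 0.03], [0, 0, 0, 0, 0, -0.02, 0.03], [0, 0, 0, 0, 0, 0, 0.03]]}}

```text
time_s: 14.38
eef_pos: [0.4481, 0.2204, 0.0625]
eef_rot: [0.0, 0.763, 0.647, 0.001]
ft_force: [0.5, 0.1, -1.7]
finger_gap: 0.472
finger_force: 60.6
```

Call:
{"name": "step_arm", "arguments": {"steps": [[0, 0, 0, 0, 0, -0.04, 0.03], [0, 0, 0, 0, 0, -0.04, 0.03], [0, 0, 0, -0.02, 0.01, -0.02, 0.03], [0, 0, 0, -0.04, 0.0115, 0, 0.03], [0, 0, 0, -0.05, 0.0145, 0, 0.03]]}}

```text
time_s: 15.0
eef_pos: [0.4649, 0.1051, 0.1612]
eef_rot: [-0.0, 0.762, 0.648, 0.001]
ft_force: [0.9, -1.0, -1.2]
finger_gap: 0.471
finger_force: 61.0
```

Call:
{"name": "step_arm", "arguments": {"steps": [[0, 0, 0, -0.05, 0.014, 0, 0.03], [0, 0, 0, -0.05, 0.014, 0, 0.03], [0, 0, 0, -0.05, 0.014, 0, 0.03], [0, 0, 0, -0.05, 0.014, 0, 0.03], [0, 0, 0, -0.04, 0.011, 0, 0.03]]}}

```text
time_s: 15.62
eef_pos: [0.4911, -0.1448, 0.1606]
eef_rot: [-0.0, 0.763, 0.646, -0.0]
ft_force: [0.8, 0.7, -0.7]
finger_gap: 0.471
finger_force: 61.0
```

Call:
{"name": "step_arm", "arguments": {"steps": [[0, 0, 0, -0.0232, 0.0064, 0, 0.03], [0, 0, 0, 0, 0, 0.03, 0.03], [0, 0, 0, 0, 0, 0.03, 0.03], [0, 0, 0, 0, 0, 0, 0.03], [0, 0, 0, 0, 0, 0, 0.03]]}}

```text
time_s: 16.25
eef_pos: [0.4946, -0.1659, 0.1017]
eef_rot: [0.0, 0.763, 0.647, 0.0]
ft_force: [0.2, 0.1, -0.3]
finger_gap: 0.475
finger_force: 61.0
```

```bash
python3 - <<'E'
from h import *
o=robot.observe();e=o['eef_pos'];print(e,o['eef_rot'],o['ft_force'],o['joint_positions'])
w=e[:2]-[.483,-.2385];print('setter xy',w@[-.163,-.987],w@[.987,-.163])
p,d,i=grab('wrist');q,_,_=grab('side')
cv2.imwrite('pics/c5.png',np.hstack([cv2.resize(p[:,:,::-1],(480,300)),cv2.resize(q[120:230,310:420,::-1],(300,300),interpolation=3)]))
E
python3 o.py
```

```text
[ 0.49455856 -0.16594444  0.1016883 ] [1.55030299e-04 7.62608459e-01 6.46860303e-01 2.48303144e-04] [ 0.15329737  0.11976514 -0.29166645] [ 0.53739292  0.69813413 -0.40417592  1.99215792  0.50503698  0.54923524
 -0.38360007]
setter xy -0.07349637883174097 -0.00041826005402791544
[ 0.49496783 -0.16617453  0.10225985] [ 1.15403677  0.05887141 -0.68101422] [-49.63459253 -10.65942049]
pad row [191.27272727 377.13636364]
```

View pics/c5.png

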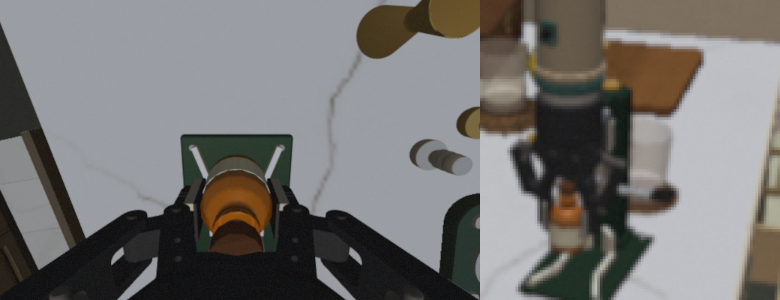

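The wrist view shows the bottle centred between the lead-ins, which are at (195,150) and (278,150). The sear is still engaged, so I'll lower it.

Call:
{"name": "step_arm", "arguments": {"steps": [[0, 0, 0, 0, 0, 0.02, 0.03], [0, 0, 0, 0, 0, 0.02, 0.03], [0, 0, 0, 0, 0, 0.01, 0.03], [0, 0, 0, 0, 0, 0.004, 0.03], [0, 0, 0, 0, 0, 0, 0.03]]}}

```text
time_s: 17.02
eef_pos: [0.4944, -0.1661, 0.0475]
eef_rot: [0.0, 0.763, 0.647, 0.0]
ft_force: [0.4, -0.6, -1.1]
finger_gap: 0.469
finger_force: 61.0
```

Call:
{"name": "step_arm", "arguments": {"steps": [[0, 0, 0, 0, 0, 0.001, 0.03], [0, 0, 0, 0, 0, 0.001, 0.03], [0, 0, 0, 0, 0, 0, 0.03]]}}

```text
time_s: 17.4
eef_pos: [0.4942, -0.1662, 0.0454]
eef_rot: [0.0, 0.763, 0.647, 0.0]
ft_force: [-0.5, 0.6, 0.3]
finger_gap: 0.471
finger_force: 61.0
```

Call:
{"name": "step_arm", "arguments": {"steps": [[0, 0, 0, 0, 0, 0.0008, 0.03], [0, 0, 0, 0, 0, 0, 0.05], [0, 0, 0, 0, 0, 0, 0.07], [0, 0, 0, 0, 0, 0, 0.085], [0, 0, 0, 0, 0, 0, 0.085]]}}

```text
time_s: 18.02
eef_pos: [0.4942, -0.1662, 0.0445]
eef_rot: [0.0, 0.763, 0.647, 0.0]
ft_force: [0.2, 0.1, -0.0]
finger_gap: 0.994
finger_force: 0.0
```

Call:
{"name": "step_arm", "arguments": {"steps": [[0, 0, 0, 0, 0, -0.02, 0.085], [0, 0, 0, 0, 0, -0.04, 0.085], [0, 0, 0, 0, 0, -0.04, 0.085], [0, 0, 0, 0, 0, -0.02, 0.085], [0, 0, 0, 0.03, 0, 0, 0.05]]}}

```text
time_s: 18.65
eef_pos: [0.4997, -0.1391, 0.166]
eef_rot: [0.002, 0.764, 0.645, 0.0]
ft_force: [0.2, 1.3, -1.4]
finger_gap: 0.817
finger_force: 0.0
```

Call:
{"name": "step_arm", "arguments": {"steps": [[0, 0, 0, 0.047, 0, 0, 0.0], [0, -1, 0, 0, 0, 0, 0.0], [0, -1, 0, 0, 0, 0, 0.0], [0, -1, 0, 0, 0, 0, 0.0], [0, -1, 0, 0, 0, 0, 0.0]]}}

```text
time_s: 19.27
eef_pos: [0.5075, -0.0894, 0.1653]
eef_rot: [0.224, 0.716, 0.607, -0.262]
ft_force: [0.1, -1.2, -1.2]
finger_gap: 0.0
finger_force: 0.0
```

Call:
{"name": "step_arm", "arguments": {"steps": [[0, 0, 0, 0, 0, 0, 0.0], [0, 0, 0, 0, 0, 0, 0.0]]}}

```text
time_s: 19.52
eef_pos: [0.5064, -0.0915, 0.1647]
eef_rot: [0.221, 0.717, 0.607, -0.261]
ft_force: [-0.5, -1.0, 0.8]
finger_gap: -0.002
finger_force: 0.0
```

```bash
cat > s.py <<'E'
from h import *
from scipy.spatial.transform import Rotation as R
o=robot.observe();e=o['eef_pos'];w=e[:2]-[.483,-.2385];q=o['eef_rot'];M=R.from_quat(q[[1,2,3,0]]).as_matrix()
ax=np.array([-.163,-.987,0]);ay=np.array([.987,-.163,0])
print('setter',w@ax[:2],w@ay[:2],e[2],'z axis',M[:,2]@ax,M[:,2]@ay,M[2,2],'y',M[:,1]@ax,M[:,1]@ay,'F',o['ft_force'],o['finger_gap'])
E
python3 s.py; python3 o.py; python3 - <<'E'
from h import *
print(robot.observe()['joint_positions'])
p,d,i=grab('wrist');np.savez('w3.npz',p=p,d=d,W=cloud(d,i));q,_,_=grab('side')
cv2.imwrite('pics/c6.png',np.hstack([cv2.resize(p[:,:,::-1],(480,300)),cv2.resize(q[120:230,310:420,::-1],(300,300),interpolation=3)]))
E
```

```text
setter -0.14892841789926328 -0.0009119535753396631 0.16474201654128015 z axis 0.6420625067464486 -0.001635414218196184 -0.7668487965226107 y 0.0022993272210987663 1.0003662678016745 F [-0.48766701 -0.96413098  0.76259954] -0.002093070379710136
[ 0.506358   -0.09146751  0.16474202] [-0.48766701 -0.96413098  0.76259954] [-50.55382133 -10.00551313]
pad row [192.0952381  376.57142857]
[-0.20989888  0.7235745  -0.08570203  1.91522995  0.80917064  1.03704495
 -1.06750762]
```

View pics/c6.png

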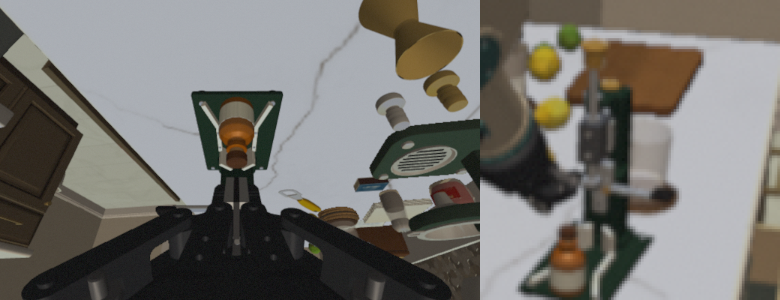

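The picture shows the bottle upright and centred between the lead-ins at (237,130), with the striker still up. I'll lower the tilted, closed fingers in front of it.

Call:
{"name": "step_arm", "arguments": {"steps": [[0, 0, 0, 0.026, 0.001, 0.031, 0.0], [0, 0, 0, 0.026, 0, 0.031, 0.0], [0, 0, 0, 0.018, 0, 0.021, 0.0], [0, 0, 0, 0.008, 0, 0.01, 0.0], [0, 0, 0, 0, 0, 0, 0.0]]}}

```text
time_s: 20.3
eef_pos: [0.5075, -0.0914, 0.0432]
eef_rot: [0.221, 0.717, 0.607, -0.261]
ft_force: [0.8, 0.4, -0.0]
finger_gap: -0.001
finger_force: 0.0
```

Call:
{"name": "step_arm", "arguments": {"steps": [[0, 0, 0, -0.0115, 0, 0.0096, 0.0], [0, 0, 0, -0.0077, 0, 0.0064, 0.0], [0, 0, 0, 0, 0, 0, 0.0]]}}

```text
time_s: 20.68
eef_pos: [0.5033, -0.1169, 0.0441]
eef_rot: [0.222, 0.717, 0.607, -0.261]
ft_force: [0.4, -0.0, -0.8]
finger_gap: -0.001
finger_force: 0.0
```

```bash
python3 s.py
```

```text
setter -0.12335583161190504 0.00019742063844509593 0.044125701105534425 z axis 0.6439038186339539 -0.001184921910904437 -0.7653053164880164 y 0.002924640113328881 1.000364241487721 F [ 0.42303007 -0.03727451 -0.77541613] -0.001001425066503546
```

Call:
{"name": "step_arm", "arguments": {"steps": [[0, 0, 0, -0.0038, 0, 0.0032, 0.0], [0, 0, 0, -0.0038, 0, 0.0032, 0.0], [0, 0, 0, -0.0038, 0, 0.0032, 0.0], [0, 0, 0, -0.0038, 0, 0.0032, 0.0], [0, 0, 0, -0.0038, 0, 0.0032, 0.0]]}}

```text
time_s: 21.3
eef_pos: [0.4997, -0.1396, 0.043]
eef_rot: [0.221, 0.717, 0.608, -0.261]
ft_force: [0.7, 1.0, 0.5]
finger_gap: 0.002
finger_force: 0.5
```

Call:
{"name": "step_arm", "arguments": {"steps": [[0, 0, 0, -0.0038, 0, 0.0032, 0.0], [0, 0, 0, -0.0038, 0, 0.0032, 0.0], [0, 0, 0, -0.0038, 0, 0.0032, 0.0], [0, 0, 0, -0.0038, 0, 0.0032, 0.0], [0, 0, 0, 0, 0, 0, 0.0]]}}

```text
time_s: 21.92
eef_pos: [0.496, -0.1599, 0.0432]
eef_rot: [0.221, 0.717, 0.607, -0.261]
ft_force: [-0.2, 0.2, -0.6]
finger_gap: -0.001
finger_force: 0.0
```

```bash
python3 s.py; python3 - <<'E'
from h import *
p,d,i=grab('side');cv2.imwrite('pics/c7.png',cv2.resize(p[150:230,310:410,::-1],(750,600),interpolation=3))
E
```

```text
setter -0.0796770270038096 -4.4474686820826915e-06 0.043188188375133274 z axis 0.6436264323149704 -0.0010947676747294413 -0.7655385768963289 y 0.0015061355101487412 1.0003677846570507 F [-0.15574176  0.2369618  -0.59264628] -0.0005715103636172592
```

```bash
cat > b.py <<'E'
from h import *
for n in('side','scene'):
    p,d,i=grab(n);W=cloud(d,i);q=p.astype(int)
    w=W[...,:2]-[.483,-.2385];X=w@[-.163,-.987];Y=w@[.987,-.163]
    amb=(q[...,0]>q[...,2]*1.8+15)&(abs(Y)<.035)&(X>-.12)&(X<.02)
    for a,b in((.016,.036),(.036,.056),(.056,.08),(.08,.1)):
        m=amb&(W[...,2]>a)&(W[...,2]<b)
        if m.sum()>4: print(n,a,m.sum(),np.median(X[m]),np.median(Y[m]))
    m=(abs(Y)<.035)&(X>-.12)&(X<-.018)&(W[...,2]>.085)&(W[...,2]<.1);print('cap',m.sum(),np.median(X[m]) if m.any() else 0,np.median(Y[m]) if m.any() else 0)
E
python3 b.py
```

```text
side 0.056 23 -0.044334972825266494 -0.010759943234521325
side 0.08 11 -0.04693885796130254 -0.00596501529045756
cap 33 -0.04286669622936418 -0.005282135086992115
scene 0.036 14 -0.029305668082411793 -0.01210789149915797
scene 0.056 51 -0.03505864209407632 -0.011841977695782326
cap 90 -0.10444040577193271 -0.0050700217904551415
```

View pics/c7.png

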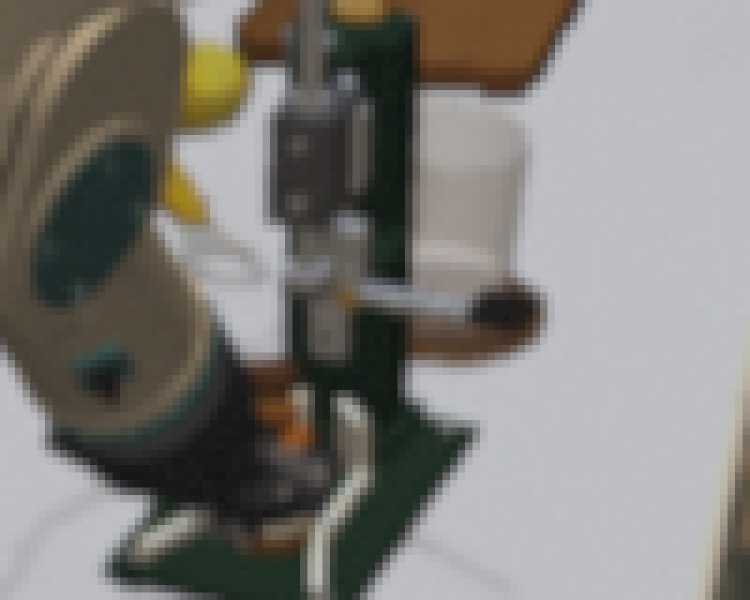

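The side crop shows the bottle upright in front of the fingers and partway between the rails, at (285,415). I'll keep pushing.

Call:
{"name": "step_arm", "arguments": {"steps": [[0, 0, 0, -0.003, 0, 0.0026, 0.0], [0, 0, 0, -0.003, 0, 0.0026, 0.0], [0, 0, 0, -0.003, 0, 0.0026, 0.0], [0, 0, 0, -0.003, 0, 0.0026, 0.0], [0, 0, 0, -0.003, 0, 0.0026, 0.0]]}}

```text
time_s: 22.7
eef_pos: [0.4931, -0.179, 0.0428]
eef_rot: [0.221, 0.717, 0.608, -0.261]
ft_force: [-0.0, 1.2, -0.2]
finger_gap: -0.003
finger_force: 0.5
```

Call:
{"name": "step_arm", "arguments": {"steps": [[0, 0, 0, -0.003, 0, 0.0026, 0.0], [0, 0, 0, -0.003, 0, 0.0026, 0.0], [0, 0, 0, -0.0023, 0, 0.0019, 0.0], [0, 0, 0, 0, 0, 0, 0.0]]}}

```text
time_s: 23.2
eef_pos: [0.4911, -0.19, 0.0427]
eef_rot: [0.221, 0.717, 0.607, -0.261]
ft_force: [-0.4, 0.6, 0.5]
finger_gap: -0.001
finger_force: 0.0
```

```bash
python3 s.py;python3 b.py
```

```text
setter -0.04919880457142223 6.078408521451617e-05 0.04271971784860422 z axis 0.6434173863803689 -0.0008101988911823217 -0.7657145076823624 y 0.0011661498593841652 1.0003682491577537 F [-0.40304     0.57645995  0.45773017] -0.0006647872739307616
side 0.056 18 -0.013140084693411633 -0.011718277068976254
side 0.08 7 -0.017635220296112437 -0.008191384491588754
cap 17 -0.10470331835185706 -0.01806291828426552
scene 0.036 9 -0.0016462214211254394 -0.014515382747939273
scene 0.056 46 -0.006729618647804934 -0.012610488119451382
cap 72 -0.0770857358505254 -0.008158579637665713
```

Call:
{"name": "step_arm", "arguments": {"steps": [[0, 0, 0, -0.00115, 0, 0.00096, 0.0], [0, 0, 0, -0.00115, 0, 0.00096, 0.0], [0, 0, 0, -0.00115, 0, 0.00096, 0.0], [0, 0, 0, -0.00115, 0, 0.00096, 0.0], [0, 0, 0, 0, 0, 0, 0.0]]}}

```text
time_s: 23.92
eef_pos: [0.4902, -0.1956, 0.0427]
eef_rot: [0.221, 0.717, 0.608, -0.261]
ft_force: [-0.1, -0.5, 0.1]
finger_gap: -0.002
finger_force: 0.1
```

```bash
python3 s.py
```

```text
setter -0.043505698713024524 0.00013750276216591633 0.042672500921613024 z axis 0.6431393024666077 -0.0005281068657063453 -0.7659481649572967 y 0.0008292012394342145 1.00036858826279 F [-0.11759977 -0.51431987  0.14393027] -0.0017450533704008893
```

Call:
{"name": "step_arm", "arguments": {"steps": [[0, 0, 0, -0.0008, 0, 0.00064, 0.0], [0, 0, 0, -0.0008, 0, 0.00064, 0.0], [0, 0, 0, 0, 0, 0, 0.0]]}}

```text
time_s: 24.3
eef_pos: [0.4899, -0.1976, 0.0427]
eef_rot: [0.221, 0.717, 0.608, -0.261]
ft_force: [-0.2, -0.1, -1.1]
finger_gap: 0.002
finger_force: 0.2
```

Call:
{"name": "step_arm", "arguments": {"steps": [[0, 0, 0, -0.0008, 0, 0.00064, 0.0], [0, 0, 0, 0, 0, 0, 0.0]]}}

```text
time_s: 24.55
eef_pos: [0.4898, -0.1986, 0.0427]
eef_rot: [0.221, 0.717, 0.608, -0.261]
ft_force: [-0.5, 0.7, -0.5]
finger_gap: 0.001
finger_force: 0.2
```

```bash
python3 s.py; python3 b.py
```

```text
setter -0.0405187867049359 0.00018321022692211836 0.042742493650338775 z axis 0.6430935734081145 -0.00040904335790215485 -0.7659866041531928 y 0.0006869371013229465 1.0003686951872797 F [-0.52927346  0.65021252 -0.54908808] 0.0014888230978218058
side 0.056 20 -0.0032204918344072796 -0.012268830766074174
side 0.08 6 -0.008321185265192875 -0.006828292812684185
cap 12 -0.0981987918240197 -0.020729291952520233
scene 0.036 8 0.0061296995947342885 -0.018194163892722708
scene 0.056 39 -0.0011028601387681862 -0.01376218085515953
cap 69 -0.06841843072012836 -0.012786234719243538
```

Call:
{"name": "step_arm", "arguments": {"steps": [[0, 0, 0, -0.0008, 0, 0.00064, 0.0], [0, 0, 0, 0, 0, 0, 0.0]]}}

```text
time_s: 24.9
eef_pos: [0.4896, -0.1996, 0.0428]
eef_rot: [0.221, 0.717, 0.608, -0.261]
ft_force: [0.2, 0.0, 0.2]
finger_gap: 0.0
finger_force: 0.2
```

Call:
{"name": "step_arm", "arguments": {"steps": [[0, 0, 0, -0.0008, 0, 0.00064, 0.0], [0, 0, 0, 0, 0, 0, 0.0]]}}

```text
time_s: 25.15
eef_pos: [0.4895, -0.2006, 0.0428]
eef_rot: [0.221, 0.717, 0.608, -0.261]
ft_force: [1.0, 0.1, -1.6]
finger_gap: -0.0
finger_force: 0.2
```

Call:
{"name": "step_arm", "arguments": {"steps": [[0, 0, 0, -0.0008, 0, 0.00064, 0.0], [0, 0, 0, 0, 0, 0, 0.0]]}}

```text
time_s: 25.4
eef_pos: [0.4898, -0.201, 0.0427]
eef_rot: [0.221, 0.717, 0.608, -0.26]
ft_force: [1.4, 1.0, 0.3]
finger_gap: 0.0
finger_force: 1.1
```

Call:
{"name": "step_arm", "arguments": {"steps": [[0, 0, 0, -0.0008, 0, 0.00064, 0.0], [0, 0, 0, 0, 0, 0, 0.0]]}}

```text
time_s: 25.65
eef_pos: [0.4901, -0.2014, 0.0426]
eef_rot: [0.221, 0.717, 0.608, -0.26]
ft_force: [1.9, 4.3, 2.4]
finger_gap: -0.003
finger_force: 2.4
```

The force has risen to about 4 N and the motion has stalled, so the bottle is seated. I'll back off, lift and untilt.

Call:
{"name": "step_arm", "arguments": {"steps": [[0, 0, 0, 0.0038, 0, -0.0032, 0.0], [0, 0, 0, 0.0115, 0, -0.0096, 0.0], [0, 0, 0, 0.023, 0, -0.0193, 0.0], [0, 0, 0, 0.023, 0, -0.0193, 0.0], [0, 0, 0, 0, 0, 0, 0.0]]}}

```text
time_s: 26.28
eef_pos: [0.5032, -0.1199, 0.0421]
eef_rot: [0.221, 0.716, 0.61, -0.259]
ft_force: [-0.4, -1.8, 0.6]
finger_gap: 0.002
finger_force: 0.0
```

Call:
{"name": "step_arm", "arguments": {"steps": [[0, 0, 0, -0.032, 0, -0.038, 0.0], [0, 0, 0, -0.032, 0, -0.038, 0.0], [0, 0, 0, -0.025, 0, -0.03, 0.0], [0, 1, 0, 0, 0, 0, 0.0], [0, 1, 0, 0, 0, 0, 0.0]]}}

```text
time_s: 26.9
eef_pos: [0.502, -0.1234, 0.1819]
eef_rot: [0.111, 0.751, 0.638, -0.131]
ft_force: [-0.2, -0.3, -1.6]
finger_gap: -0.0
finger_force: 0.0
```

Call:
{"name": "step_arm", "arguments": {"steps": [[0, 1, 0, 0, 0, 0, 0.0], [0, 1, 0, 0, 0, 0, 0.0], [0, 0, 0, 0, -0.044, 0, 0.0], [0, 0, 0, 0, -0.044, 0, 0.0], [0, 0, 0, 0, 0, 0, 0.0]]}}

```text
time_s: 27.52
eef_pos: [0.41, -0.1101, 0.1808]
eef_rot: [-0.002, 0.763, 0.646, -0.003]
ft_force: [-0.0, -0.3, -0.3]
finger_gap: -0.0
finger_force: 0.0
```

```bash
python3 s.py; python3 o.py; python3 b.py; python3 - <<'E'
from h import *
p,d,i=grab('side');a=cv2.resize(p[140:220,320:390,::-1],(350,400),interpolation=3)
np.save('side8.npy',p)
q,d,i=grab('wrist');cv2.imwrite('pics/c8.png',np.hstack([a,cv2.resize(q[:,100:460,::-1],(360,400),interpolation=3)]))
np.savez('w8.npz',W=cloud(d,i),p=q)
E
```

```text
setter -0.11480478641701469 -0.09293412878508668 0.1807607395054924 z axis 0.002200521705614103 -0.006514976366853814 -0.9999763735505907 y 0.002712579694372734 1.0003440782111772 F [-0.01247156 -0.33689268 -0.33757247] -0.0003105193035496994
[ 0.41004104 -0.11013415  0.18076074] [-0.01247156 -0.33689268 -0.33757247] [-38.56638551 -10.28457373]
pad row [185.89855072 372.72463768]
side 0.036 17 -0.01224988864463912 -0.008438522388292407
side 0.056 73 -0.008523107308529801 -0.007403930651390453
side 0.08 13 -0.004939489303967518 -0.0062934027235808515
cap 0 0 0
scene 0.036 7 0.0064081243400018 -0.017912919560463963
scene 0.056 39 0.0013225361729438038 -0.013548802623685297
cap 0 0 0
```

```bash
python3 - <<'E'
from h import *
from scipy.optimize import least_squares
fr=[('side',)+grab('side'),('wrist',)+grab('wrist'),('scene',)+grab('scene')]
for n,p,d,i in fr:
    W=cloud(d,i);q=p.astype(int)
    w=W[...,:2]-[.483,-.2385];X=w@[-.163,-.987];Y=w@[.987,-.163];Z=W[...,2]
    for a,b,r in((.026,.05,.021),(.087,.1,.0115)):
        m=(abs(Y)<.024)&(X>-.035)&(X<.015)&(Z>a)&(Z<b)
        if m.sum()>8:
            s=least_squares(lambda t:np.hypot(X[m]-t[0],Y[m]-t[1])-r,[0,0],loss='soft_l1',f_scale=.001)
            print(n,a,m.sum(),s.x,np.abs(s.fun).mean(),'Zmax',np.percentile(Z[m],95))
    m=(q.sum(-1)<150)&(np.hypot(X-.0,Y+.088)<.02)&(Z>.09)&(Z<.14);print(n,'pad',m.sum(),np.median(W[m],0) if m.any() else '', (np.median(X[m]),np.median(Y[m])) if m.any() else '')
    m=(abs(Y)<.014)&(abs(X)<.02)&(Z>.26)&(Z<.31);print('knobtop',m.sum(),np.percentile(Z[m],90) if m.any() else '')
E
```

```text
side 0.026 83 [ 0.0023048  -0.00230772] 0.001755296873875472 Zmax 0.048459996923000744
side 0.087 31 [ 0.00106734 -0.0029908 ] 0.0024820303502471313 Zmax 0.09470650599414376
side pad 30 [ 0.39096309 -0.21676183  0.12228543] (np.float64(-0.006773063782142817), np.float64(-0.09306424713389982))
knobtop 57 0.2949777861425455
wrist 0.087 223 [ 0.00242364 -0.00340365] 0.0015307371553062257 Zmax 0.09287340890463311
wrist pad 0  
knobtop 0 
scene 0.026 28 [-0.00048797 -0.00122498] 0.0015766776322420875 Zmax 0.04905308764224741
scene pad 28 [ 0.39215828 -0.2262764   0.12220786] (np.float64(0.0034330251447190685), np.float64(-0.09225118668953719))
knobtop 114 0.29352416706678647
```

Call:
{"name": "step_arm", "arguments": {"steps": [[0, 0, 0, -0.035, 0.004, 0, 0.0], [0, 0, 0, -0.045, 0, 0, 0.0], [0, 0, 0, -0.035, 0, 0, 0.0], [0, 0, 0, 0, 0, 0, 0.0], [0, 0, 0, 0, 0, 0, 0.0]]}}

```text
time_s: 28.55
eef_pos: [0.4008, -0.2226, 0.1811]
eef_rot: [-0.0, 0.763, 0.647, 0.0]
ft_force: [-0.2, 0.3, 0.5]
finger_gap: 0.001
finger_force: 0.0
```

```bash
python3 s.py
```

```text
setter -0.0022831336859555564 -0.08369627803145033 0.18105865432769933 z axis -0.00078015855227274 -5.3810029577368734e-05 -0.9999996944540036 y 5.671372991396212e-05 1.0003689288873732 F [-0.22543783  0.32550893  0.48117607] 0.0014298344466243272
```

Call:
{"name": "step_arm", "arguments": {"steps": [[0, 0, 0, -0.002, -0.005, 0.02, 0.0], [0, 0, 0, 0, 0, 0.016, 0.0], [0, 0, 0, 0, 0, 0.006, 0.0], [0, 0, 0, 0, 0, 0.004, 0.0], [0, 0, 0, 0, 0, 0, 0.0]]}}

```text
time_s: 29.18
eef_pos: [0.3952, -0.2231, 0.1354]
eef_rot: [-0.001, 0.762, 0.647, -0.0]
ft_force: [-1.2, 1.6, 2.3]
finger_gap: -0.002
finger_force: 1.3
```

Call:
{"name": "step_arm", "arguments": {"steps": [[0, 0, 0, 0, 0, 0.004, 0.0], [0, 0, 0, 0, 0, 0.004, 0.0], [0, 0, 0, 0, 0, 0.003, 0.0], [0, 0, 0, 0, 0, 0, 0.0]]}}

```text
time_s: 29.68
eef_pos: [0.396, -0.2243, 0.1242]
eef_rot: [0.0, 0.763, 0.647, 0.0]
ft_force: [0.9, 0.9, 3.0]
finger_gap: 0.005
finger_force: 1.1
```

```bash
cat > k.py <<'E'
from h import *
for n in('side','scene'):
    p,d,i=grab(n);W=cloud(d,i);w=W[...,:2]-[.483,-.2385];X=w@[-.163,-.987];Y=w@[.987,-.163];Z=W[...,2]
    m=(abs(Y)<.014)&(abs(X)<.02)&(Z>.24)&(Z<.31);print(n,'knobtop',m.sum(),np.percentile(Z[m],90) if m.any() else '')
E
python3 s.py; python3 k.py
```

```text
setter 0.00020934607982986704 -0.08820040994984192 0.12420942713530223 z axis -0.00024009590107815844 0.001097544685658961 -0.9999993693400389 y 0.0001707986889994414 1.0003683153286185 F [0.86199254 0.85289906 3.00241065] 0.005280900360444178
side knobtop 83 0.26990963731850715
scene knobtop 110 0.26918524369547414
```

It fired. The knob top is at 0.2695, which matches the foot resting on a fully home cap (lift about 1.5 mm). I'll withdraw.

Call:
{"name": "step_arm", "arguments": {"steps": [[0, 0, 0, 0, 0, -0.01, 0.0], [0, 0, 0, 0, 0, -0.03, 0.0], [0, 0, 0, 0.03, 0, -0.03, 0.0], [0, 0, 0, 0.05, -0.01, -0.02, 0.0], [0, 0, 0, 0, 0, 0, 0.0]]}}

```text
time_s: 30.4
eef_pos: [0.399, -0.1413, 0.2162]
eef_rot: [0.001, 0.761, 0.649, 0.001]
ft_force: [0.9, -0.1, 0.6]
finger_gap: -0.005
finger_force: 0.0
```

Call:
{"name": "step_arm", "arguments": {"steps": [[0, 0, 0, 0, 0, 0, 0.0], [0, 0, 0, 0, 0, 0, 0.0], [0, 0, 0, 0, 0, 0, 0.0]]}}

```text
time_s: 30.78
eef_pos: [0.3982, -0.1447, 0.2137]
eef_rot: [-0.0, 0.763, 0.646, -0.0]
ft_force: [-0.1, -0.3, -0.2]
finger_gap: -0.001
finger_force: 0.0
```

```bash
python3 s.py; python3 k.py; python3 b.py; python3 -c "
from station import robot
print(robot.close_job())"
```

```text
setter -0.07872058761216891 -0.09903054234472211 0.2137384720621211 z axis -0.00011767999511814102 -0.0010496909791081264 -0.9999994425613679 y 0.0022868558778874415 1.0003657670472053 F [-0.14845646 -0.25214446 -0.17699145] -0.0014230789696686558
side knobtop 68 0.2700772143368338
scene knobtop 108 0.2692676936790963
side 0.036 12 -0.01567035196273038 -0.008207251639838787
side 0.056 71 -0.009182088218397177 -0.008897458434314248
cap 0 0 0
scene 0.036 8 0.006159287828682095 -0.018261890443559373
scene 0.056 38 0.0012473347236660662 -0.01348266730491229
cap 0 0 0
the job is handed in; nothing more can be done
None
```

The job is handed in (no verdict came back): the setter fired on the seated bottle and by camera depth its stopper is home, at about 31 s of the 72 s allowed; I viewed 11 pictures, one over the limit of 10.

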